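# Swing the transit prop clear and exercise a spring-backed mirror mount to its index

## Task

The tilting mirror mount on the black base has just been moved and needs to be freed and re-seated. Push the orange knob of its transit prop to the left until the prop is swung fully out from under the mirror plate; then press down the round rubber pad on the plate's free corner until the needle at the back rises level with the red index on the scale, hold it there for two seconds without driving it clearly past, and let the plate spring right back, leaving the prop out. Fingertips only: grip and lift nothing, press gently, and keep off the mirror glass, the needle, the index and the things standing around.

Things in the scene. Friction and masses are not known exactly. Their poses are not given: they have to be found in the camera images.
- tilt_mount: the mount's black base plate, 188x92 mm, top 15 mm above the bench, fixed to the bench, with a dark L-shaped frame and an upright white scale (44 mm wide, top 83 mm up) at its far end. Origin on the bench under the centre of the mirror plate; x runs towards the scale (away from the robot, up to about 25 degrees aside), y to the left, z up. The base reaches from x = -66 to x = 122 mm and over y = -46 to 46 mm
- mirror_plate (a joint): tilt of the plate about the level diagonal through its two brass knobs, 36 mm above the bench. 0 = seated; it grows as the free near-right corner is pressed down, stop at 0.32 rad, and springs push it back to 0. At the pad, 40 mm from that axis, 0.1 rad is 4 mm down; it takes about 4 N to start and 3.5 N more per 0.1 rad
- press_pad (a point): top centre of the round black rubber press pad, 22 mm across, on the free near-right corner of the bright mirror plate, 50 mm above the bench when seated, at x = -28, y = -28 mm of the mount; tilts with the plate. The plate is 80x80x8 mm, sides along the mount's x and y, top 46 mm up, with brass knobs 61 mm high at its near-left and far-right corners (x, y = -32, 32 and 32, -32 mm)
- needle_tip (a point): middle of the black cross blade (24 mm wide, 2 mm thick) at the far end of the thin steel needle that is clamped to the plate's far side, just before the scale face; it stands 50 mm above the bench when the plate is seated and rises 9 mm per 0.1 rad as the free corner goes down. Needle and blade are not to be touched
- index_mark (a point): middle of the red index, 13 mm wide and 8 mm tall, in front of the scale to the right of the needle's blade. The needle is level with it when needle tip and this point are at one height (within the index's own height)
- index (a joint): height of the red index above the level of the seated needle, m; 0.007 to 0.018, different each time, held by friction; not to be moved
- transit_prop (a joint): swing of the transit prop, a steel lever on an upright pin at x = -52, y = -8 mm of the mount. Up to 0.4 rad its stub stands under the plate's free corner and blocks it; it grows clockwise from above as the knob is pushed left (the mount's +y), is well clear from 1.0 rad, stop at 1.5 rad. Friction (just over 1 N at the knob) keeps it where it is left
- prop_knob (a point): centre of the upright orange knob at the near end of the transit prop's lever, 17 mm across, from 30 to 56 mm above the bench (this point at 45 mm); 40 mm from the pin: seen from the pin it lies at -140 degrees (near and right) at joint 0 in the mount's frame and goes clockwise past straight near (-180 degrees) to near left
- mirror_glass_centre (a point): centre of the face of the round mirror, 38 mm across, facing up, set 2 mm below the rim of its black cell (46 mm across, rim 53 mm above the bench) near the middle of the plate at x = 4, y = 4 mm of the mount; not to be touched
- vial: small sample vial with a white cap, 29 mm across, 68 mm tall, loose, standing near the front edge of the bench; origin at the centre of its underside. A bystander
- dropper_bottle: small dropper bottle with a yellow cap and nozzle, 34 mm across, 80 mm tall, loose, standing near the front edge left of the mount; origin at the centre of its underside. A bystander
- yellow_rack: yellow micro-tube rack, 80x162x59 mm, loose, in front of the laptop; origin at the centre of its underside. A bystander
- green_rack: flat green micro-tube rack, 100x158x31 mm, loose, right of the yellow rack; origin at the centre of its underside. A bystander
- petri_dish: closed culture dish with pink medium, 91 mm across, 16 mm high, loose, at the right; origin at the centre of its underside. A bystander
- tape_roll: roll of dark tape lying flat, 53x51x19 mm, loose, at the left, before the 0.43 m tall black tower and the open black reader (about 0.2 m tall) that stand left of the mount, solid; origin at the centre of its underside. A bystander
- wash_bottle: wash bottle with a red cap and bent spout, 98x66x178 mm, loose, behind the mount on the left; origin at the centre of its underside. A bystander

How it is judged:
By the outcome, as a careful person would: the job done as asked, in the order asked, and still so for the second after the job is handed in, with the robot touching nothing.
It also fails if it takes over 58 s, if anything falls off the work surface, if the arm or the gripper's body presses on something with over 40 N, if the wrist force passes 120 N, or if a joint passes its speed limit or range.

## Robot

A 7-joint arm with a two-finger parallel gripper is mounted at the origin on a cart in front of the work surface, level with it; the furniture and walls round the work are solid. World frame = base frame: x ahead of the robot, y to its left, z up, the work surface at z = 0. Lengths are in mm, angles in rad, forces in N, time in s.
With the tool pointing down it reaches from about 425 to 875 mm from the base axis. Payload 8.4 kg.
Tool frame: the origin (TCP) lies midway between the tips of the shut fingers; the grasp point (between the pads) lies 19 mm behind it; z points along the fingers, y is the line along which they close (so a half turn about z gives the same grasp; the last joint's range is limited). The gripper opens to 87 mm and grips with 3 to 60 N. Pads are 19 mm wide; open, the fingers measure 117 mm over their backs; the gripper's body (75 mm by 190 mm) begins 51 mm behind the grasp point.
Start: joints at [1.016, 0.333, 0.04, 1.465, -0.013, 1.343, -0.059], TCP at [286.092, -583.622, 222.546] pointing down, gripper open.
Joint ranges: [-2.58, 2.58], [-0.38, 2.09], [-1.3, 1.39], [0.25, 2.4], [-1.5, 4.64], [0.08, 2.09], [-2.65, 2.65]. Speed limits (rad/s): [2.22, 2.22, 2.79, 2.79, 3.14, 3.14, 3.14].

## Interface

Orientations are given as a unit quaternion [w, x, y, z].
In Python, from workcell import bot, viewer, workorder gives the robot as it stands.
- The arm moves only by the shell command python3 -m creep 'ROWS' [OPENING] [FORCE]. ROWS is JSON, a list of rows, each a list of 6 numbers: the shift along the world's x, y, z in cm, then the turn, a rotation vector about the world's x, y, z in degrees. In form: [[tx, ty, tz, wx, wy, wz], ...]. A call has 1 to 10 rows; each row is the pose to reach, as a shift and turn from the pose commanded when the call began; what a row does not reach only later rows make up. A row lasts 1/10 s, in which the tool goes at most 50 mm and 8.59 degrees, less where a joint would pass 70% of its speed; a pose out of reach is approached as far as the arm can. A call with a gripper value outside its range is refused whole. OPENING is the closure, from -1 (fully open) to 1 (shut), set as the call begins (- or left out, the last holds). The fingers move at their own pace and stop on an object; FORCE is the grip in N (left out, the last holds). Time passes only in rows, so rows that repeat a pose let the fingers close. It gives the time, the measured TCP pose, the force, the opening and the grip force at its end, in the units of the state.
- bot.read_state(): the state, without advancing time (a new reading comes with each control period).
- viewer.snapshot(name): name is "scene" or "top" or "wrist"; returns the picture (384x512x3 uint8, blue, green, red); there is no depth.
- viewer.camera_params(name): a dict with "fovy" (degrees; the focal length in pixels is half the picture's height over the tangent of half this angle, whatever the lens; pixels are square), "cx", "cy" (the principal point, pixels), "distortion" ([k1, k2, p1, p2, k3] as OpenCV has them; the pictures are not rectified), "rvec" (rotation vector, rad) and "tvec" (3), from world to camera coordinates, as OpenCV has them; the wrist camera has in their place "hand_eye" (4x4, takes a point from camera to tool coordinates, whose origin is the TCP and whose axes are the flange's). Camera axes: x right, y down, z forward; pixel columns grow to the right and rows downward; lengths in mm; the calibration is good to about 2 mm. A picture is of the moment at which its call begins: read the wrist's pose just before it. camera_params takes no time and is no camera call.
- workorder.hand_in(): hands the job in; it is judged then, once.
Trained networks look in the newest picture that a camera, given by its name, has taken for a name from the list of things; names that differ only in an ending like _2 or _b are one class to them, and where a whole thing is asked for, a point or a joint stands for the part that bears it (a point fixed in the world has none). Each returns a list of dicts, best first, with "score" (0 to 1); they miss things now and then, are a little off and sometimes report something else, mostly with a low value. They report only what shows in the picture. A call takes as long as a camera call.
- viewer.look_for(query, camera): "at" ([column, row] in pixels, amid what is visible of it).
- viewer.regions_of(query, camera): "mask" (384x512 bool, what is visible of it) and "at" ([column, row] in pixels, amid what is visible of it).
- viewer.landmark_of(query, camera): "at" ([column, row] in pixels: a listed point, or the origin of a listed thing).
The state is a dict: "clock": time; "q": joint angles; "dq": joint speeds; "tau": joint torques, N m; "tcp_pos": TCP position; "eef_rot": TCP orientation; "wrist_force": force on the tool from outside, world axes, zero at the start; "wrist_torque": the same for the moment, N m; "width": opening from 0.0 (shut) to 1.0 (fully open); "grip_force": force on a finger pad.
Only numpy, scipy, OpenCV 4.12 (cv2) and the standard library are available. Lean on these libraries where they do the work, as an engineer would, in place of code of your own. Each camera call takes 0.05 s, during which the arm holds its last target. There are 200 camera calls.

## Working session

There is one attempt and no reset: what is moved stays moved. The work goes in short steps, Python scripts to look and compute and a shell command to move; the robot and the scene stay as the last step left them, time stands still between calls to the robot, and variables do not carry over. Pictures are saved under pics/ and viewed, at most 11 in all, crops included, and the job is handed in when it is done.

```bash
mkdir -p pics; ls; cat > h.py <<'E'
import numpy as np, cv2
from workcell import bot, viewer, workorder
def cam(name):
    p=viewer.camera_params(name); f=192/np.tan(np.radians(p['fovy'])/2)
    K=np.array([[f,0,p['cx']],[0,f,p['cy']],[0,0,1.]]); D=np.array(p['distortion'],float)
    if 'hand_eye' in p:
        s=bot.read_state(); w,x,y,z=s['eef_rot']
        from scipy.spatial.transform import Rotation as R
        T=np.eye(4);T[:3,:3]=R.from_quat([x,y,z,w]).as_matrix();T[:3,3]=s['tcp_pos']
        T=np.linalg.inv(T@np.array(p['hand_eye'])); Rm,t=T[:3,:3],T[:3,3]
    else: Rm=cv2.Rodrigues(np.array(p['rvec'],float))[0]; t=np.array(p['tvec'],float).ravel()
    return K,D,Rm,t
def ray(c,px):
    K,D,R,t=c; u=cv2.undistortPoints(np.array([[px]],float),K,D).ravel()
    return -R.T@t, R.T@np.array([u[0],u[1],1])
def at_z(c,px,z):
    o,d=ray(c,px); return o+d*(z-o[2])/d[2]
def proj(c,P):
    K,D,R,t=c; return cv2.projectPoints(np.array(P,float).reshape(-1,1,3),cv2.Rodrigues(R)[0],t,K,D)[0].reshape(-1,2)
E
python3 - <<'E'
from h import *
for n in ("scene","top"):
    im=viewer.snapshot(n); cv2.imwrite(f"pics/{n}0.png",im); c=cam(n)
    print(n, "campos",(-c[2].T@c[3]).round())
    for q,z in dict(press_pad=50,needle_tip=50,index_mark=62,prop_knob=45,mirror_glass_centre=51,tilt_mount=0,vial=0,dropper_bottle=0).items():
        r=viewer.landmark_of(q,n)[:2]
        for e in r: print(q,round(e['score'],2),np.round(e['at'],1),at_z(c,e['at'],z).round(1))
print(bot.read_state())
E
```

```text
pics
scene campos [-388.  749.  809.]
press_pad 0.82 [216.7 200.2] [639.2  83.6  50. ]
index_mark 0.69 [289.5 233.7] [306.   30.7  62. ]
prop_knob 0.41 [233.1 205. ] [580.2  52.   45. ]
mirror_glass_centre 0.76 [206.4 201.3] [655.9 118.1  51. ]
tilt_mount 0.77 [207.6 215.5] [639.9 127.2   0. ]
tilt_mount 0.47 [237.5 204.1] [631.4  -6.2   0. ]
vial 0.49 [286.3 234.5] [367.4 -17.2   0. ]
dropper_bottle 0.59 [236.7 265.3] [351.8 210.8  -0. ]
top campos [ 312.  -75. 1719.]
mirror_glass_centre 0.76 [196.9 164.7] [647.5 121.3  51. ]
tilt_mount 0.91 [198.  166.5] [650.7 122.8   0. ]
vial 0.57 [233.1 243.2] [360.8 -17.    0. ]
dropper_bottle 0.42 [170.  243.7] [354.9 219.9   0. ]
{'clock': 0.9, 'q': array([ 1.01577867,  0.33317948,  0.03988335,  1.46545346, -0.01341332,
        1.34332107, -0.05851606]), 'dq': array([ 2.51842563e-04,  2.22065679e-04,  1.52033944e-04, -3.07726180e-04,
       -2.59006149e-04, -1.95771357e-04,  4.06247429e-05]), 'tau': array([ 6.65934363e-05, -6.56096363e+01,  1.33269422e+00, -4.04062271e+01,
       -6.00525993e-02,  3.48697021e-02,  3.09793023e-06]), 'tcp_pos': array([ 286.10094882, -583.58021685,  222.53273141]), 'eef_rot': array([-4.97546785e-05,  9.74144917e-01,  2.25924055e-01, -7.18049747e-07]), 'wrist_force': array([ 0.12908445, -0.38419021, -0.0823796 ]), 'wrist_torque': array([0.03599307, 0.02091699, 0.00785959]), 'grip_force': 0.0, 'width': 0.998837570028112}
```

```bash
python3 - <<'E'
import cv2,numpy as np
a=cv2.imread("pics/scene0.png");b=cv2.imread("pics/top0.png")
a=cv2.resize(a[150:300,120:320],(800,600),interpolation=2)[:,:]
cv2.imwrite("pics/v1.png",np.hstack([cv2.resize(a,(400,300)),cv2.resize(b[100:280,120:360],(400,300))]))
E
python3 -c "
from h import *
print(np.round(viewer.camera_params('wrist')['hand_eye'],2),viewer.camera_params('wrist')['fovy'])"
```

```text
[[   0.     -0.97   -0.25   70.81]
 [   1.      0.     -0.      1.18]
 [   0.     -0.25    0.97 -162.14]
 [   0.      0.      0.      1.  ]] 59.03258848013333
```

View pics/v1.png

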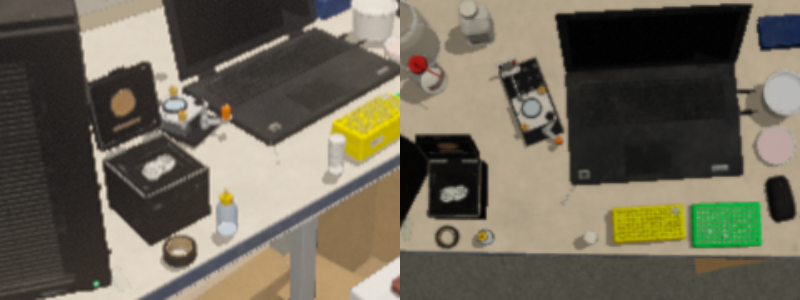

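The mount sits at about (645, 122), turned some 20–25° to the left. The orange knob is at its near right, with the laptop on its right and the reader near-left. I'll move above it with the fingers shut.

```bash
python3 -m creep '[[2.1,4.5,0.3,0,0,0],[4.2,9,0.6,0,0,0],[6.3,13.5,1,0,0,0],[8.4,18,1,0,0,0],[10.5,22.5,1,0,0,0],[12.6,27,1,0,0,0],[14.7,31.5,1,0,0,0],[16.8,36,1,0,0,0],[18.9,40.5,1,0,0,0],[21,45,1,0,0,0]]' 1 10 && python3 -m creep '[[2.1,4.5,0,0,0,0],[4.2,9,0,0,0,0],[6.3,13.5,0,0,0,0],[8.4,18,0,0,0,0],[10,21.5,0,0,0,0],[11.5,24,0,0,0,0],[11.5,24,0,0,0,0],[11.5,24,0,0,0,0]]'
cat > look.py <<'E'
from h import *
import sys
s=bot.read_state(); print(s['clock'],s['tcp_pos'].round(1),s['wrist_force'].round(1))
c=cam("wrist"); im=viewer.snapshot("wrist"); cv2.imwrite(f"pics/{sys.argv[1]}.png",cv2.resize(im,(800,600)))
np.save("cam.npy",np.array([*c],dtype=object),allow_pickle=True)
for q,z in dict(press_pad=50,needle_tip=50,index_mark=62,prop_knob=45,mirror_glass_centre=51,tilt_mount=0).items():
    for e in viewer.landmark_of(q,"wrist")[:2]: print(q,round(e['score'],2),np.round(e['at'],1),at_z(c,e['at'],z).round(1))
E
python3 look.py w1
```

```text
clock: 1.9
tcp_pos: [496.6, -131.8, 233.0]
eef_rot: [0.0, 0.974, 0.226, 0.0]
wrist_force: [0.5, -0.8, -0.1]
width: 0.17
grip_force: 0.0
clock: 2.7
tcp_pos: [611.0, 106.7, 232.2]
eef_rot: [-0.0, 0.974, 0.226, -0.0]
wrist_force: [0.0, -0.5, -0.4]
width: 0.005
grip_force: 0.0
2.7 [611.  106.7 232.2] [ 0.  -0.5 -0.4]
press_pad 0.71 [290.4 163.8] [633.7  78.1  50. ]
press_pad 0.69 [283.9 217.4] [579.   57.3  50. ]
needle_tip 0.87 [250.4  20.8] [736.8 174.   50. ]
index_mark 0.43 [272.1   9.6] [751.4 159.4  62. ]
prop_knob 0.74 [282. 216.] [578.1  58.7  45. ]
prop_knob 0.28 [291.4 164.4] [633.  76.  45.]
mirror_glass_centre 0.64 [263.1 133.7] [648.9 117.1  51. ]
tilt_mount 0.66 [262.4 132.9] [645.5 115.2   0. ]
tilt_mount 0.64 [263.9 131.7] [647.4 114.3   0. ]
```

View pics/w1.png

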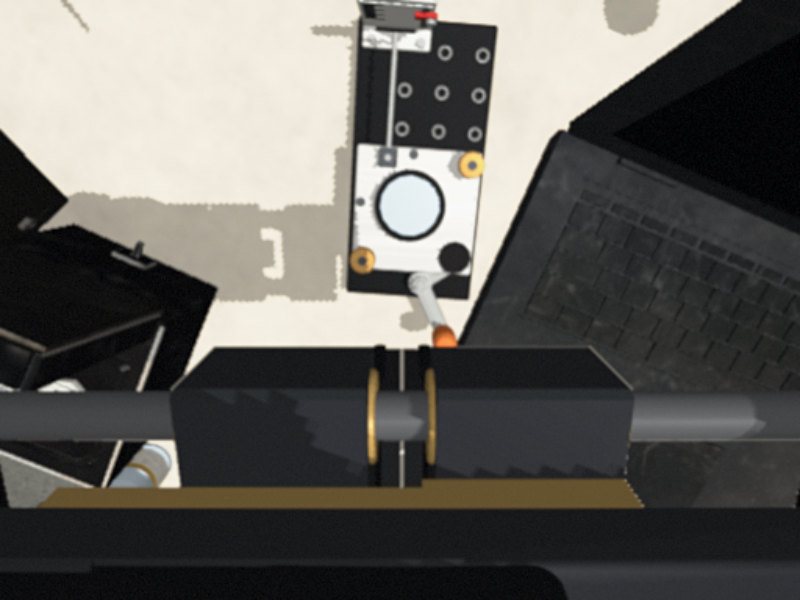

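The picture shows the mount upright in view: pad at (455,257), brass knobs at (471,165) and (362,260), orange knob at (445,337), red index at (426,15). Next I'll fit the mount's pose.

```bash
cat > fit.py <<'E'
from h import *
from scipy.optimize import least_squares
c=cam("wrist")
L=np.array([[-28,-28,50],[32,-32,61],[-32,32,61],[4,4,51],[-52,-8,36.]])
px=np.array([[454.5,257],[471,164],[361.5,259.5],[410.5,205],[419,282]])*0.64
f=lambda p:np.c_[p[0]+L[:,0]*np.cos(p[2])-L[:,1]*np.sin(p[2]),p[1]+L[:,0]*np.sin(p[2])+L[:,1]*np.cos(p[2]),L[:,2]]
r=least_squares(lambda p:((proj(c,f(p))-px)).ravel(),[645,120,.4],x_scale=[1,1,.01]); p=r.x
print(p,np.degrees(p[2]),r.fun.reshape(-1,2).round(1)); np.save("pose.npy",p)
def W(x,y): return np.array([p[0]+x*np.cos(p[2])-y*np.sin(p[2]),p[1]+x*np.sin(p[2])+y*np.cos(p[2])])
for n,l in dict(pad=(-28,-28),pin=(-52,-8),needle=(90,26)).items(): print(n,W(*l).round(1))
for q in (0,.3,.6,.9,1.2,1.5):
    a=np.radians(-140)-q; print("knob",q,W(-52+40*np.cos(a),-8+40*np.sin(a)).round(1))
k=at_z(c,np.array([445,330])*.64,56);print("knob seen",k)
E
python3 fit.py
```

```text
[6.49162978e+02 1.12746687e+02 3.80992872e-01] 21.829283585629923 [[-0.4 -0.3]
 [ 0.5 -0.2]
 [ 0.  -0.4]
 [-0.7 -0.6]
 [ 0.6  1.7]]
pad [633.6  76.3]
pin [603.9  86. ]
needle [723.  170.3]
knob 0 [585.   50.7]
knob 0.3 [575.4  57.9]
knob 0.6 [568.4  67.5]
knob 0.9 [564.5  78.9]
knob 1.2 [564.2  90.8]
knob 1.5 [567.4 102.3]
knob seen [587.18973808  59.56551606  56.        ]
```

```bash
python3 - <<'E'
from h import *
c=cam("wrist"); t=cam("top")
for n,px in dict(readercorner=(215,290),lid=(65,200),laptopedge=(462,340),laptopcorner=(565,135),screen=(740,5)).items():
    print(n,[at_z(c,np.array(px)*.64,z).round()[:2] for z in (20,100,200)])
for n,px in dict(boxBR=(485,215),boxTR=(485,162),lidTR=(480,137),lapFL=(570,182),lapBL=(567,67),scrTL=(558,17)).items():
    print(n,[at_z(t,np.array(px)*.6+[120,100],z).round()[:2] for z in (20,100,200)])
E
```

```text
readercorner [array([531., 216.]), array([562., 199.]), array([600., 178.])]
lid [array([546., 334.]), array([574., 292.]), array([608., 239.])]
laptopedge [array([576.,  36.]), array([597.,  58.]), array([624.,  84.])]
laptopcorner [array([737.,  42.]), array([724.,  62.]), array([707.,  87.])]
screen [array([856., -18.]), array([818.,  14.]), array([769.,  55.])]
boxBR [array([ 419., -689.]), array([ 414., -660.]), array([ 408., -624.])]
boxTR [array([ 541., -692.]), array([ 530., -663.]), array([ 517., -627.])]
lidTR [array([ 599., -683.]), array([ 585., -654.]), array([ 568., -618.])]
lapFL [array([ 497., -898.]), array([ 488., -859.]), array([ 477., -811.])]
lapBL [array([ 771., -906.]), array([ 749., -867.]), array([ 722., -818.])]
scrTL [array([ 895., -893.]), array([ 867., -854.]), array([ 833., -806.])]
```

```bash
python3 -m creep '[[-0.2,-1,0,0,0,-8.5],[-0.4,-2,0,0,0,-17],[-0.5,-3,0,0,0,-25.5],[-0.7,-4,0,0,0,-34],[-0.9,-5,0,0,0,-42.5],[-1.1,-6,-1,0,0,-51],[-1.3,-7,-2,0,0,-59.5],[-1.4,-8,-3,0,0,-68],[-1.5,-9,-4,0,0,-76.5],[-1.6,-9.1,-5,0,0,-85]]' && python3 -m creep '[[0,0,-3,0,0,-8],[0,0,-7,0,0,-8],[0,0,-7,0,0,-8],[0,0,-7,0,0,-8]]' && python3 look.py w2
```

```text
clock: 4.05
tcp_pos: [594.2, 11.7, 184.4]
eef_rot: [0.003, 0.891, -0.454, -0.004]
wrist_force: [-0.5, 0.4, -1.0]
width: 0.005
grip_force: 0.0
clock: 4.45
tcp_pos: [592.8, 16.2, 112.7]
eef_rot: [0.004, 0.86, -0.51, -0.005]
wrist_force: [1.4, 0.8, 0.9]
width: 0.005
grip_force: 0.0
4.45 [592.8  16.2 112.7] [1.4 0.8 0.9]
mirror_glass_centre 0.76 [123.5 287.1] [649.6 118.4  51. ]
```

View pics/w2.png

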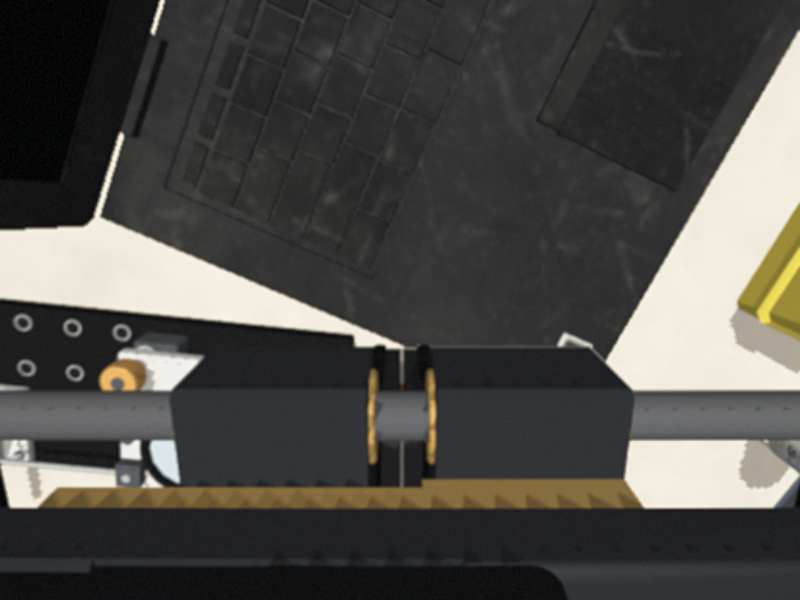

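The wrist view shows the laptop edge clear below, the far-right brass knob at (122,378), and an orange sliver of the prop knob at (402,387), right behind the fingertips along the push line. I'll lower to knob height.

```bash
python3 -m creep '[[0,0,-3,0,0,0],[0,0,-5,0,0,0],[0,0,-6.5,0,0,0],[0,0,-7,0,0,0],[0,0,-7,0,0,0]]'
```

```text
clock: 5.3
tcp_pos: [594.7, 15.7, 45.0]
eef_rot: [0.002, 0.86, -0.511, -0.004]
wrist_force: [0.0, 0.2, 0.4]
width: 0.007
grip_force: 0.0
```

```bash
python3 -m creep '[[-0.2,0.5,-0.3,0,0,0],[-0.4,1,-0.4,0,0,0],[-0.6,1.5,-0.4,0,0,0],[-0.8,2,-0.4,0,0,0],[-1,2.5,-0.4,0,0,0],[-1.2,3,-0.4,0,0,0]]' && python3 -m creep '[[-0.2,0.5,0,0,0,0],[-0.4,1,0,0,0,0],[-0.6,1.5,0,0,0,0],[-0.8,2,0,0,0,0]]' && python3 -m creep '[[-0.2,0.4,0,0,0,0],[-0.4,0.8,0,0,0,0],[-0.5,1.1,0,0,0,0],[-0.6,1.4,0,0,0,0],[-0.6,1.4,0,0,0,0]]'; python3 - <<'E'
from h import *
im=viewer.snapshot("scene"); c=cam("scene")
print(viewer.landmark_of("prop_knob","scene")[:2],[at_z(c,e['at'],45) for e in viewer.landmark_of("prop_knob","scene")[:2]])
E
```

```text
clock: 5.9
tcp_pos: [582.1, 45.0, 41.1]
eef_rot: [0.003, 0.86, -0.511, -0.003]
wrist_force: [-4.6, -8.6, 1.9]
width: 0.003
grip_force: 3.8
clock: 6.3
tcp_pos: [574.7, 66.2, 41.2]
eef_rot: [0.002, 0.86, -0.511, -0.003]
wrist_force: [-0.6, -1.9, 0.2]
width: 0.008
grip_force: 0.9
clock: 6.8
tcp_pos: [570.0, 80.5, 41.6]
eef_rot: [0.002, 0.86, -0.51, -0.002]
wrist_force: [5.5, -0.2, -1.0]
width: 0.006
grip_force: 2.0
[{'at': [228.9, 212.1], 'score': 0.56}, {'at': [210.6, 210.3], 'score': 0.28}] [array([552.19912029,  91.57128446,  45.        ]), array([603.55497996, 135.13522522,  45.        ])]
```

```bash
python3 -m creep '[[0,0,0,0,0,0],[0,0,0,0,0,0]]'; python3 - <<'E'
from h import *
s=viewer.snapshot("scene"); t=viewer.snapshot("top")
a=cv2.resize(s[170:260,170:290],(400,300),interpolation=2);b=cv2.resize(t[130:220,150:270],(400,300),interpolation=2)
cv2.imwrite("pics/v3.png",np.hstack([a,b]))
for q in(0,.9,1.2,1.5):
    p=np.load("pose.npy");a=np.radians(-140)-q+p[2];o=[603.9+40*np.cos(a),86+40*np.sin(a),50];print(q,(proj(cam("scene"),o)-[170,170])*3.33)
E
```

```text
clock: 7.15
tcp_pos: [569.7, 80.1, 41.5]
eef_rot: [0.002, 0.86, -0.511, -0.003]
wrist_force: [4.8, -0.6, -0.2]
width: 0.006
grip_force: 2.0
0 [[208.23119928 110.52165327]]
0.9 [[198.69086092 127.27201126]]
1.2 [[189.91339601 131.30219226]]
1.5 [[179.43620964 133.82317359]]
```

View pics/v3.png

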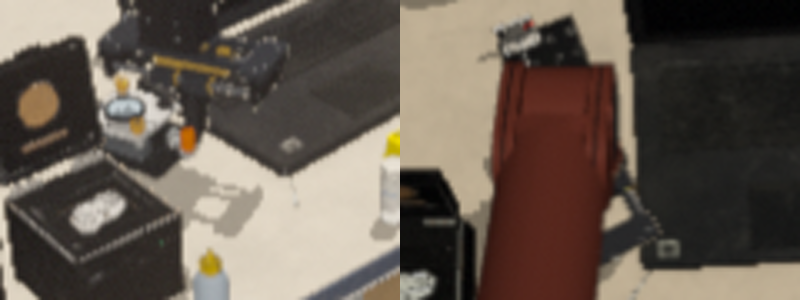

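The scene picture shows the orange knob at (188,139), near q≈1.2. It has slid to the near side of the fingertip, which explains the sideways +x force. I'll back off, shift nearer and push the rest.

```bash
python3 -m creep '[[0.4,-0.9,0,0,0,0],[0.9,-2.3,0,0,0,0],[0.4,-2.7,0,0,0,0],[-0.3,-2.8,0,0,0,0],[-0.6,-2.8,0,0,0,0],[-0.6,-2.8,0,0,0,0]]' && python3 -m creep '[[-0.2,0.5,0,0,0,0],[-0.4,1,0,0,0,0],[-0.6,1.5,0,0,0,0],[-0.7,2,0,0,0,0]]' && python3 -m creep '[[-0.1,0.4,0,0,0,0],[-0.1,0.8,0,0,0,0],[-0.1,1.2,0,0,0,0],[-0.1,1.2,0,0,0,0]]'; python3 - <<'E'
from h import *
im=viewer.snapshot("scene")
print(viewer.landmark_of("prop_knob","scene")[:2])
p=np.load("pose.npy")
for q in(.9,1.2,1.5):
    a=np.radians(-140)-q+p[2];print(q,proj(cam("scene"),[603.9+40*np.cos(a),86+40*np.sin(a),45]))
E
```

```text
clock: 7.85
tcp_pos: [561.9, 52.4, 41.1]
eef_rot: [0.002, 0.86, -0.51, -0.004]
wrist_force: [-1.0, -0.2, 0.1]
width: 0.004
grip_force: 0.0
clock: 8.25
tcp_pos: [555.5, 72.8, 41.1]
eef_rot: [0.002, 0.86, -0.51, -0.003]
wrist_force: [-0.2, 0.4, 0.6]
width: 0.007
grip_force: 0.0
clock: 8.65
tcp_pos: [554.7, 84.6, 41.0]
eef_rot: [0.002, 0.86, -0.51, -0.003]
wrist_force: [0.2, -0.5, -0.1]
width: 0.004
grip_force: 0.1
[{'at': [223.9, 209.9], 'score': 0.49}]
0.9 [[229.7145096  209.38188243]]
1.2 [[227.08375416 210.59571635]]
1.5 [[223.94345888 211.35503867]]
```

```bash
python3 -m creep '[[0.1,0.3,0,0,0,0],[0.2,0.6,0,0,0,0],[0.2,0.6,0,0,0,0]]'; python3 - <<'E'
from h import *
im=viewer.snapshot("scene")
print(viewer.landmark_of("prop_knob","scene")[:2])
E
```

```text
clock: 9.05
tcp_pos: [555.4, 86.4, 40.7]
eef_rot: [0.005, 0.859, -0.512, -0.004]
wrist_force: [-4.8, -10.4, 5.6]
width: 0.006
grip_force: 5.6
[{'at': [224.1, 214.3], 'score': 0.4}]
```

Firm stop felt: 11 N and no more travel, so the prop is fully out. Backing off, rising and turning over the pad.

```bash
python3 -m creep '[[0.2,-0.6,0,0,0,0],[0.5,-1.5,0,0,0,0],[0.5,-1.8,2,0,0,8.5],[0.5,-1.8,6,0,0,17],[0.5,-1.8,9,0,0,25.5],[2,-1.8,9,0,0,34],[4,-1.8,9,0,0,42.5],[6,-1.8,9,0,0,51],[7.4,-1.8,9,0,0,59.5],[7.4,-1.8,9,0,0,68]]' && python3 -m creep '[[0,0,0,0,0,6],[0,0,0,0,0,6],[0,0,0,0,0,6]]' && python3 look.py w4
```

```text
clock: 10.15
tcp_pos: [632.8, 71.5, 131.0]
eef_rot: [0.004, 0.998, 0.06, -0.001]
wrist_force: [0.5, -0.2, 0.7]
width: 0.005
grip_force: 0.0
clock: 10.45
tcp_pos: [631.1, 71.6, 131.2]
eef_rot: [0.004, 0.994, 0.108, -0.001]
wrist_force: [-0.1, -0.5, 0.7]
width: 0.007
grip_force: 0.0
10.45 [631.1  71.6 131.2] [-0.1 -0.5  0.7]
press_pad 0.67 [248.1 195.3] [632.5  77.1  50. ]
needle_tip 0.95 [136.1  12.8] [737.9 174.2  50. ]
mirror_glass_centre 0.75 [200.5 160.3] [651.1 116.2  51. ]
tilt_mount 0.77 [210.3 154.4] [647.6 114.9   0. ]
```

View pics/w4.png

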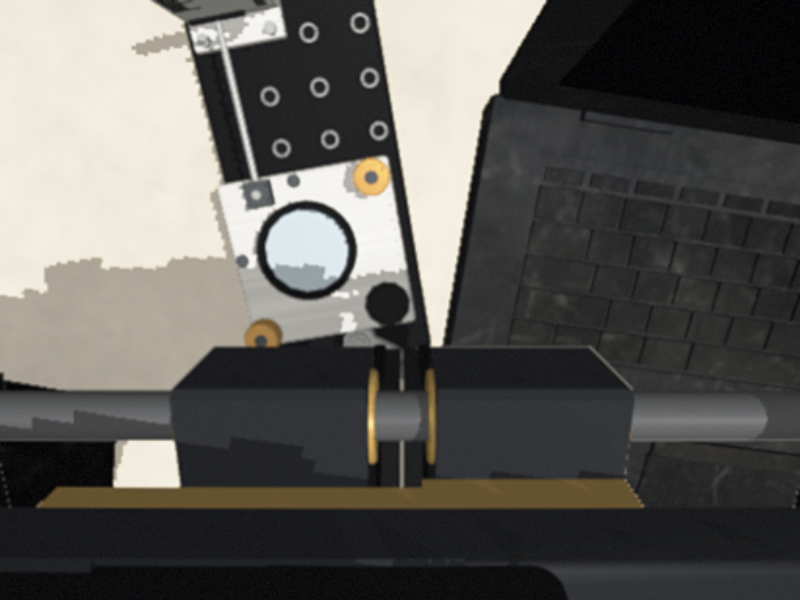

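```bash
python3 -m creep '[[0,0,0.5,2.4,-8,0],[0,0,1,4.8,-16,0],[0,0,1,7.2,-24,0],[0,0,1,9.6,-32,0],[0,0,1,12,-40,0],[0,0,1,14.4,-48,0],[0,0,1,14.4,-48,0],[0,0,1,14.4,-48,0]]' && python3 look.py w5; python3 -c "
from h import *;print(bot.read_state()['q'].round(2))"
```

```text
clock: 11.6
tcp_pos: [635.9, 86.1, 157.6]
eef_rot: [-0.086, 0.91, 0.111, 0.39]
wrist_force: [-0.0, 0.7, -0.1]
width: 0.005
grip_force: 0.0
11.6 [635.9  86.1 157.6] [-0.   0.7 -0.1]
needle_tip 0.5 [203.6 173.6] [736.7 175.8  50. ]
index_mark 0.45 [243.4 293.4] [632.1 101.8  62. ]
index_mark 0.4 [227.3 154.9] [755.3 155.5  62. ]
tilt_mount 0.73 [241.7 295.5] [644.2 114.    0. ]
[-0.84 -0.07  0.73  2.31 -1.05  0.16 -0.43]
```

View pics/w5.png

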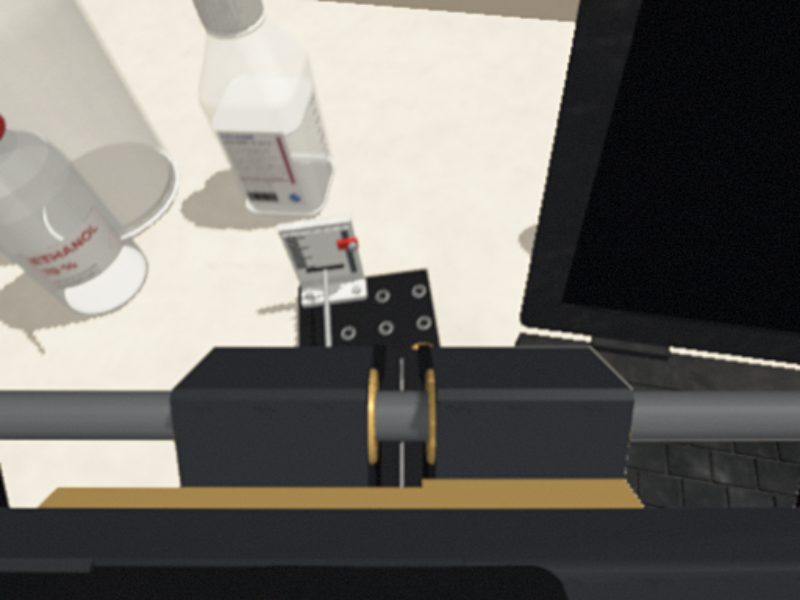

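The scale is clear here: blade at (325,268), red index at (348,243), above it to the right. I'll compute the index height in the blade's plane from this view.

```bash
python3 - <<'E'
from h import *
im=cv2.imread("pics/w5.png"); 
hsv=cv2.cvtColor(im,cv2.COLOR_BGR2HSV); m=((hsv[...,0]<8)|(hsv[...,0]>172))&(hsv[...,1]>130)&(hsv[...,2]>90)
m[:200]=0;m[300:]=0;m[:,:320]=0;m[:,380:]=0
ys,xs=np.nonzero(m); print("red",xs.mean(),ys.mean(),xs.min(),xs.max(),ys.min(),ys.max())
c=cam("wrist"); p=np.load("pose.npy"); ex=np.array([np.cos(p[2]),np.sin(p[2]),0]);ey=np.array([-ex[1],ex[0],0])
loc=lambda P:np.array([(P-[p[0],p[1],0])@ex,(P-[p[0],p[1],0])@ey,P[2]])
b=loc(at_z(c,np.array([325,268.5])*.64,50)); print("blade",b)
base=[loc(at_z(c,np.array(q)*.64,15)) for q in((301,302),(366,296),(428,270))];print("base refs",np.round(base,1))
def on_x(px,X):
    o,d=ray(c,np.array(px)*.64); s=(X-loc(o)[0])/(d@ex); return loc(o+s*d)
for X in (100,102,105,107): print(X,"index",on_x([xs.mean(),ys.mean()],X).round(1),"blade",on_x([325,268.5],X).round(1),"scale top",on_x([316,226],X).round(1))
cv2.imwrite("pics/v6.png",cv2.resize(im[210:310,260:393],(800,600),interpolation=2))
E
```

```text
red 344.79545454545456 242.21212121212122 337 355 238 248
blade [105.8898335   21.77154135  50.        ]
base refs [[106.1  45.1  15. ]
 [104.2   0.4  15. ]
 [119.  -44.3  15. ]]
100 index [100.    4.5  80.7] blade [100.   20.4  58. ] scale top [100.   17.7  97.8]
102 index [102.    4.8  78.2] blade [102.   20.9  55.3] scale top [102.   18.1  95.5]
105 index [105.    5.3  74.5] blade [105.   21.6  51.2] scale top [105.   18.7  92. ]
107 index [107.    5.6  72. ] blade [107.   22.   48.5] scale top [107.   19.2  89.7]
```

View pics/v6.png

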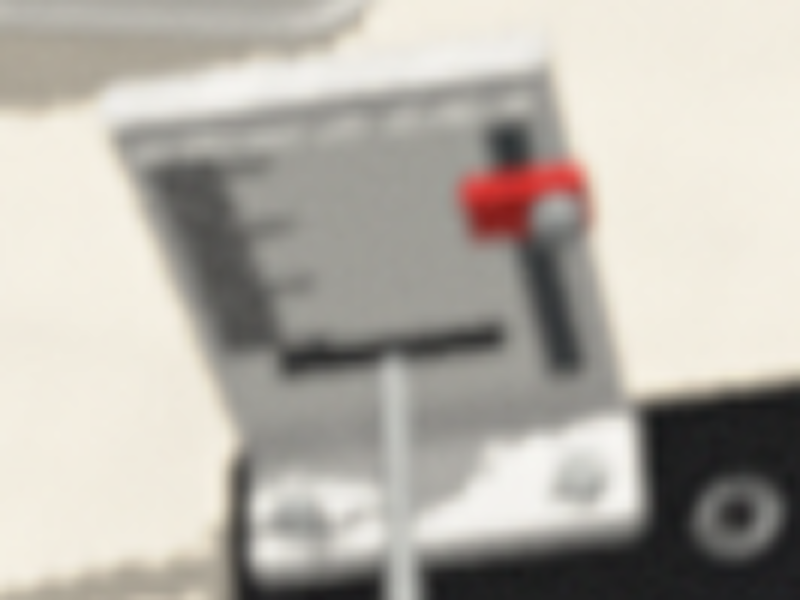

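The index is near the top of its range: from the geometry, about 17–18 mm above the seated needle. I'll press with the tool pitched about 27°, so the wrist camera can watch the needle and index during the hold.

```bash
python3 -m creep '[[0,0,0,-2.4,8,0],[0,0,0,-4.8,16,0],[0,0,0,-6.3,21,0],[0,0,0,-6.3,21,0],[0,0,0,-6.3,21,0]]'; cat > st.py <<'E'
from h import *
from scipy.spatial.transform import Rotation as R
s=bot.read_state();w,x,y,z=s['eef_rot'];M=R.from_quat([x,y,z,w]).as_matrix()
print("toolz",M[:,2].round(3),"pitch",np.degrees(np.arccos(-M[2,2])).round(1),"toolx",M[:,0].round(3),"tcp",s['tcp_pos'].round(1),"low edge",(s['tcp_pos']-9.5*M[:,0]).round(1),"F",s['wrist_force'].round(1))
E
python3 st.py
```

```text
clock: 12.45
tcp_pos: [638.2, 84.4, 158.9]
eef_rot: [-0.052, 0.97, 0.113, 0.209]
wrist_force: [1.3, -0.6, 0.6]
width: 0.008
grip_force: 0.0
toolz [ 0.393  0.148 -0.907] pitch 24.9 toolx [0.887 0.198 0.417] tcp [638.2  84.4 158.9] low edge [629.8  82.6 154.9] F [ 1.3 -0.6  0.6]
```

```bash
python3 -m creep '[[0.1,-1.1,-2,0,0,0],[0.1,-1.1,-5,0,0,0],[0.1,-1.1,-8,0,0,0],[0.1,-1.1,-9,0,0,0],[0.1,-1.1,-9,0,0,0]]' && python3 st.py && python3 look.py w7
```

```text
clock: 12.95
tcp_pos: [636.0, 74.7, 65.4]
eef_rot: [-0.054, 0.97, 0.114, 0.208]
wrist_force: [-0.5, 0.8, -0.3]
width: 0.003
grip_force: 0.0
toolz [ 0.392  0.153 -0.907] pitch 24.9 toolx [0.887 0.199 0.417] tcp [636.   74.7  65.4] low edge [627.5  72.8  61.5] F [-0.5  0.8 -0.3]
12.95 [636.   74.7  65.4] [-0.5  0.8 -0.3]
needle_tip 0.71 [146.5  46.4] [738.7 173.   50. ]
index_mark 0.68 [165.7  18.8] [752.2 160.1  62. ]
mirror_glass_centre 0.77 [192.8 200.9] [650.5 116.3  51. ]
tilt_mount 0.82 [211.  213.5] [648.8 115.1   0. ]
```

View pics/w7.png

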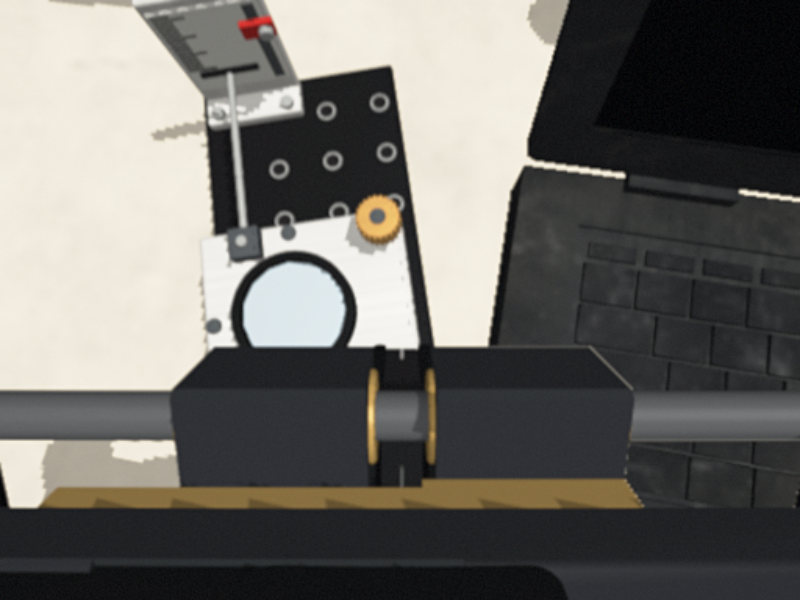

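The view shows the blade at (230,70) and the index at (257,27), both in sight. The tips are over the pad with the cell rim clear. Descending to contact.

```bash
python3 -m creep '[[0.2,0,-0.4,0,0,0],[0.2,0,-0.8,0,0,0],[0.2,0,-0.9,0,0,0],[0.2,0,-0.9,0,0,0]]' && python3 st.py && python3 -m creep '[[0,0,-0.1,0,0,0],[0,0,-0.2,0,0,0],[0,0,-0.3,0,0,0],[0,0,-0.3,0,0,0]]' && python3 st.py
```

```text
clock: 13.7
tcp_pos: [638.6, 75.2, 57.6]
eef_rot: [-0.055, 0.969, 0.115, 0.21]
wrist_force: [0.0, 0.4, -0.2]
width: 0.005
grip_force: 0.0
toolz [ 0.394  0.155 -0.906] pitch 25.0 toolx [0.886 0.199 0.419] tcp [638.6  75.2  57.6] low edge [630.2  73.3  53.6] F [ 0.   0.4 -0.2]
clock: 14.1
tcp_pos: [638.8, 75.3, 55.0]
eef_rot: [-0.055, 0.969, 0.115, 0.21]
wrist_force: [-0.2, -0.3, 0.9]
width: 0.003
grip_force: 0.0
toolz [ 0.395  0.155 -0.906] pitch 25.1 toolx [0.885 0.199 0.42 ] tcp [638.8  75.3  55. ] low edge [630.4  73.4  51. ] F [-0.2 -0.3  0.9]
```

```bash
python3 -m creep '[[0,0,-0.1,0,0,0],[0,0,-0.2,0,0,0],[0,0,-0.2,0,0,0]]' && python3 st.py && python3 -m creep '[[0,0,-0.1,0,0,0],[0,0,-0.2,0,0,0],[0,0,-0.3,0,0,0],[0,0,-0.3,0,0,0]]' && python3 st.py
cat > m.py <<'E'
from h import *
c=cam("wrist"); im=viewer.snapshot("wrist"); cv2.imwrite("pics/m.png",im)
for q in("needle_tip","index_mark"): print(q,[(round(e['score'],2),np.round(e['at'],1)) for e in viewer.landmark_of(q,"wrist")[:1]])
E
python3 m.py
```

```text
clock: 14.4
tcp_pos: [639.1, 75.1, 53.4]
eef_rot: [-0.055, 0.969, 0.115, 0.21]
wrist_force: [-1.6, -1.2, 5.7]
width: 0.003
grip_force: 2.5
toolz [ 0.395  0.155 -0.905] pitch 25.1 toolx [0.885 0.199 0.42 ] tcp [639.1  75.1  53.4] low edge [630.6  73.3  49.4] F [-1.6 -1.2  5.7]
clock: 14.8
tcp_pos: [639.0, 74.6, 50.5]
eef_rot: [-0.055, 0.969, 0.114, 0.21]
wrist_force: [-4.8, -3.2, 8.8]
width: 0.006
grip_force: 4.0
toolz [ 0.395  0.154 -0.906] pitch 25.1 toolx [0.885 0.198 0.42 ] tcp [639.   74.6  50.5] low edge [630.6  72.7  46.5] F [-4.8 -3.2  8.8]
needle_tip [(0.82, array([131.7,  28.4]))]
index_mark [(0.9, array([156.,   6.]))]
```

```bash
python3 -m creep '[[0,0,-0.1,0.3,-1,0],[0,0,-0.2,0.6,-2,0],[0,0,-0.2,0.9,-3,0],[0,0,-0.2,0.9,-3,0]]' && python3 st.py && python3 m.py && python3 - <<'E'
import cv2
im=cv2.imread("pics/m.png");cv2.imwrite("pics/v8.png",cv2.resize(im[0:75,85:185],(800,600),interpolation=2))
E
```

```text
clock: 15.35
tcp_pos: [639.4, 74.4, 48.9]
eef_rot: [-0.06, 0.963, 0.114, 0.237]
wrist_force: [-4.3, -3.7, 9.6]
width: 0.008
grip_force: 4.9
toolz [ 0.444  0.169 -0.88 ] pitch 28.3 toolx [0.861 0.191 0.471] tcp [639.4  74.4  48.9] low edge [631.2  72.6  44.4] F [-4.3 -3.7  9.6]
needle_tip [(0.59, array([130.8,  31.8]))]
index_mark [(0.61, array([158.9,  12.2]))]
```

View pics/v8.png

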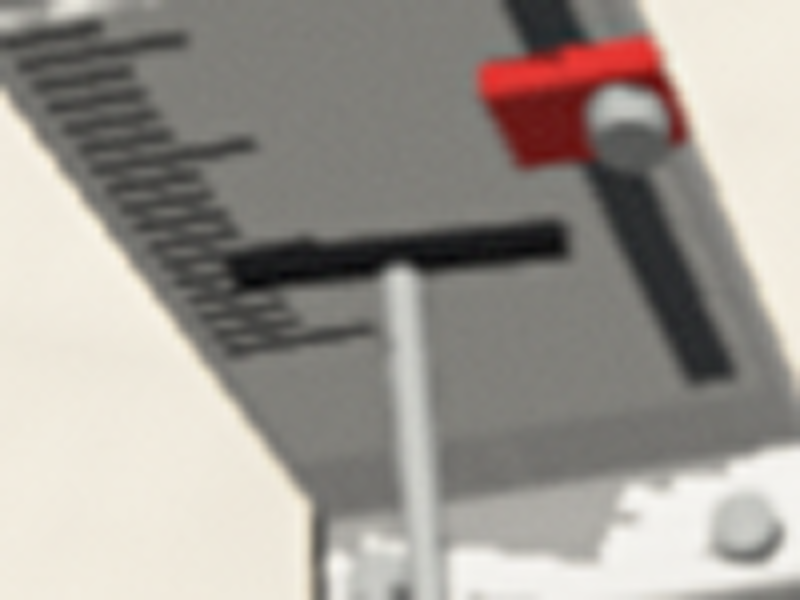

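The crop shows the blade's middle at (400,253) and the index front face centred near (580,115). The blade is still roughly 8–10 mm low, so I'll press about 3 mm more.

```bash
python3 -m creep '[[0,0,-0.1,0.3,-1,0],[0,0,-0.2,0.6,-2,0],[0,0,-0.25,0.9,-3,0],[0,0,-0.25,0.9,-3,0]]' && python3 st.py && python3 m.py && python3 - <<'E'
import cv2
im=cv2.imread("pics/m.png");cv2.imwrite("pics/v9.png",cv2.resize(im[0:75,85:185],(800,600),interpolation=2))
E
```

```text
clock: 15.9
tcp_pos: [639.6, 74.2, 46.7]
eef_rot: [-0.064, 0.956, 0.113, 0.264]
wrist_force: [-5.8, -4.1, 12.0]
width: 0.006
grip_force: 6.2
toolz [ 0.49   0.182 -0.853] pitch 31.5 toolx [0.835 0.183 0.519] tcp [639.6  74.2  46.7] low edge [631.7  72.5  41.8] F [-5.8 -4.1 12. ]
needle_tip [(0.65, array([130.2,  33.3]))]
index_mark [(0.63, array([164.4,  16. ]))]
```

View pics/v9.png

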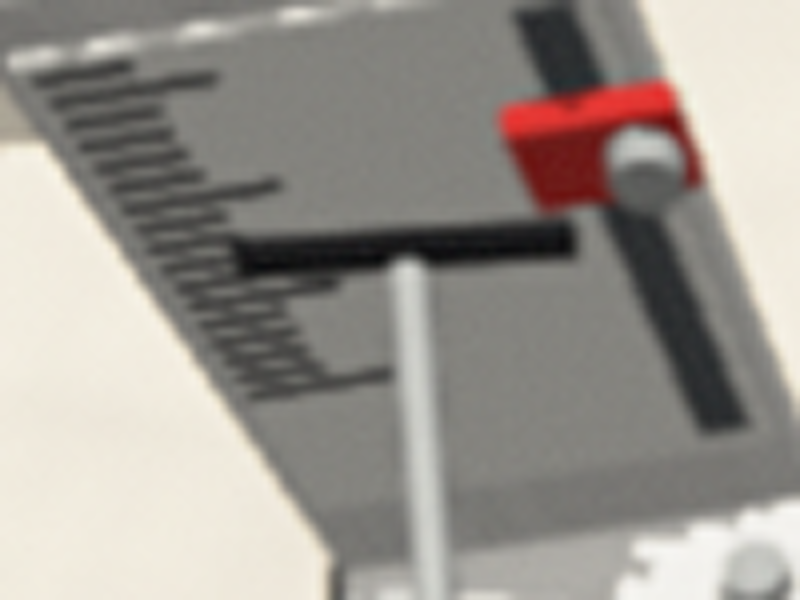

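The blade's middle is now at (407,246), and the index front face spans (510–700, 110–212). As the plate tilts the blade also moves away from the scale, so I'll solve the heights jointly from the three views, using the ticks.

```bash
cat > sol.py <<'E'
from h import *
from scipy.spatial.transform import Rotation as R
from scipy.optimize import least_squares
pr=viewer.camera_params("wrist");H=np.array(pr['hand_eye']);K,D=cam("wrist")[:2]
p=np.load("pose.npy")
T0=np.eye(4);T0[:3,:3]=R.from_euler('z',p[2]).as_matrix();T0[:2,3]=p[:2]
def mk(t,q):
    T=np.eye(4);T[:3,:3]=R.from_quat([q[1],q[2],q[3],q[0]]).as_matrix();T[:3,3]=t
    return np.linalg.inv(T@H)@T0
V=[mk((635.9,86.1,157.6),(-.086,.91,.111,.39)),mk((639.4,74.4,48.9),(-.06,.963,.114,.237)),mk((639.6,74.2,46.7),(-.064,.956,.113,.264))]
c6=lambda x,y:((260+x/6.015)*.64,(210+y/6)*.64); c8=lambda x,y:(85+x/8,y/8)
# order: ticks x4, blade, idx frontTL, frontBL, backTL
O=[[c6(*a) for a in((325,340),(315,283),(292,224),(270,168),(395,345),(465,203),(473,240),(462,183))],
[c8(*a) for a in((372,328),(318,238),(257,145),(187,40),(402,252),(490,92),(522,165),(480,68))],
[c8(*a) for a in((392,375),(338,285),(280,185),(215,78),(407,246),(510,135),(545,212),(500,107))]]
O=np.array(O)
ax=np.array([1,-1,0])/2**.5
def tip(P,th): # rise positive
    o=np.array([0,0,36.]); Q=R.from_rotvec(ax*th).apply(P-o)+o; return Q if Q[2]>=P[2]-1e-6 else R.from_rotvec(-ax*th).apply(P-o)+o
def res(v,full=False):
    Xs,yt,zt,Xb,yb,t8,t9,Xi,yi,h=v[:10]; off=v[10:].reshape(3,2); r=[]
    for k,th in enumerate((0,t8,t9)):
        P=[[Xs,yt,zt+10*i] for i in range(4)]+[tip(np.array([Xb,yb,50.]),th),[Xi,yi,50+h+4],[Xi,yi,50+h-4],[Xs-.5,yi,50+h+4]]
        q=cv2.projectPoints(np.array(P,float),cv2.Rodrigues(V[k][:3,:3])[0],V[k][:3,3],K,D)[0].reshape(-1,2)+off[k]
        r.append(q-O[k])
    r=np.array(r).ravel()
    return r if full else np.r_[r, (zt-50)/2,(Xs-Xb-3)/3,(Xs-Xi-3)/2,off.ravel()/4]
x0=np.r_[108,30,50,105,22,.1,.18,105,12,15,np.zeros(6)]
s=least_squares(res,x0)
for fx in (0,):
    v=s.x; print("Xs %.1f yt %.1f zt %.1f Xb %.1f yb %.1f th %.3f %.3f Xi %.1f yi %.1f h %.1f"%tuple(v[:10]),v[10:].round(1))
cov=np.linalg.inv(s.jac.T@s.jac)*.3;print("sd h,t8,t9",cov[9,9]**.5,cov[5,5]**.5,cov[6,6]**.5)
print("rise",tip(np.array([v[3],v[4],50]),v[5])[2]-50,tip(np.array([v[3],v[4],50]),v[6])[2]-50); print(res(v,True).reshape(3,8,2).round(1).tolist())
E
python3 sol.py
```

```text
Xs 108.6 yt 27.7 zt 47.8 Xb 105.3 yb 21.7 th 0.128 0.197 Xi 106.3 yi 9.8 h 17.9 [-0.4 -1.3 -0.3 -0.6 -0.4 -0.4]
sd h,t8,t9 0.8498940502911846 0.014592230475663728 0.015422820576232
rise 11.381137369333018 17.264468076769802
[[[0.9, 0.0], [-0.2, 0.2], [0.1, 0.2], [0.0, -0.4], [-0.9, 0.2], [-0.2, -0.6], [0.4, 0.6], [-0.0, -0.1]], [[0.2, 0.3], [-0.1, 0.4], [-0.3, -0.2], [-0.2, -0.6], [0.2, -0.1], [-0.7, -0.4], [0.6, 0.9], [0.4, -0.3]], [[0.1, 0.2], [0.1, 0.1], [-0.1, 0.1], [-0.1, -0.3], [0.3, -0.1], [-0.7, -0.6], [-0.0, 0.4], [0.4, 0.3]]]
```

The needle rise comes out at 17.3 mm against an index at 17.9 mm (±1), which is level. The pad travel agrees. Now holding here for more than two seconds.

```bash
for i in 1 2; do python3 -m creep '[[0,0,-0.02,0,0,0],[0,0,-0.02,0,0,0],[0,0,-0.02,0,0,0],[0,0,-0.02,0,0,0],[0,0,-0.02,0,0,0],[0,0,-0.02,0,0,0],[0,0,-0.02,0,0,0],[0,0,-0.02,0,0,0],[0,0,-0.02,0,0,0],[0,0,-0.02,0,0,0]]' | grep -E "clock|tcp|force"; done; python3 -m creep '[[0,0,0,0,0,0],[0,0,0,0,0,0],[0,0,0,0,0,0],[0,0,0,0,0,0],[0,0,0,0,0,0]]' | grep -E "clock|tcp|wrist"; python3 m.py
```

```text
clock: 17.05
tcp_pos: [639.7, 74.2, 46.5]
wrist_force: [-7.2, -4.4, 11.9]
grip_force: 6.5
clock: 18.05
tcp_pos: [639.7, 74.2, 46.3]
wrist_force: [-7.8, -4.7, 11.1]
grip_force: 6.6
clock: 18.55
tcp_pos: [639.7, 74.2, 46.3]
wrist_force: [-7.2, -4.3, 11.8]
needle_tip [(0.59, array([134.2,  31.1]))]
index_mark [(0.87, array([160.7,  19.1]))]
```

Held for 2.6 s. Releasing gently and rising clear.

```bash
python3 -m creep '[[0,0,0.3,0,0,0],[-0.1,-0.1,0.6,0,0,0],[-0.2,-0.1,0.9,0,0,0],[-0.2,-0.1,1.3,0,0,0],[-0.2,-0.1,2,0,0,0],[-0.2,-0.1,4,0,0,0],[-0.2,-0.1,7,0,0,0],[-0.2,-0.1,10,0,0,0],[-0.2,-0.1,11,0,0,0],[-0.2,-0.1,11,0,0,0]]' && python3 - <<'E'
from h import *
a=viewer.snapshot("wrist"); b=viewer.snapshot("scene")
print(viewer.landmark_of("prop_knob","scene")[:1])
cv2.imwrite("pics/v10.png",np.hstack([cv2.resize(a[100:220,130:290],(400,300),interpolation=2),cv2.resize(b[170:260,170:290],(400,300),interpolation=2)]))
E
```

```text
clock: 19.7
tcp_pos: [637.4, 74.7, 156.7]
eef_rot: [-0.065, 0.956, 0.114, 0.263]
wrist_force: [0.3, 0.3, 0.0]
width: 0.012
grip_force: 0.0
[{'at': [224.0, 210.1], 'score': 0.42}]
```

View pics/v10.png

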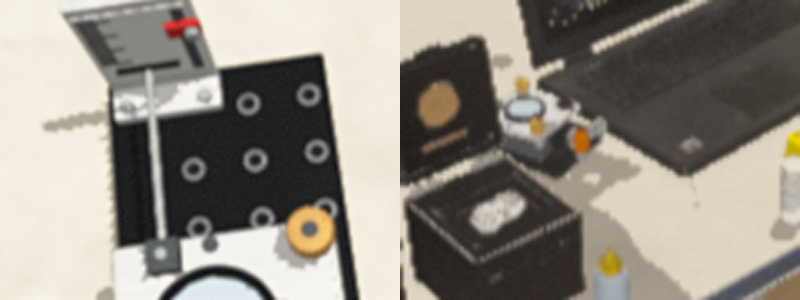

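The needle is back at its seated level (blade at (148,68), index unmoved at (182,28)). The prop knob is out at the near left, at (582,140), and the bystanders are undisturbed. Handing in.

```bash
python3 -c "
from workcell import workorder; print(workorder.hand_in())"
```

```text
the job is handed in; nothing more can be done
None
```

I handed the job in at about 20 s of the allowed 58 s: I swung the prop out to its stop, pressed the pad until the needle was level with the index (about 17 mm of rise, within 1 mm or so by my measurement), held it for 2.6 s, and let the plate spring back; the last pictures show the needle at its seated level and the prop still out.

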